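# Build a soldering stand from firebrick angles

## Task

On the jeweller's bench one large flat L-shaped firebrick lies on the square terracotta tile. Lay the two other large L-shaped firebricks flat on top of it, one at a time, in alternating directions so that the pile stands balanced: the second turned half a turn to the first, so that its leg ends rest on the first one's leg ends and its corner is over the first one's open side, and the third again the same way round as the first. Keep the outlines flush as one square pile, and do not push the bottom one about. The small L and the straight bar do not belong in the pile.

Things in the scene. Friction and masses are not known exactly. Their poses are not given: they have to be found in the camera images.
- base_angle: bottom piece: loose flat L-shaped white firebrick, two equal legs 100 mm long outside, 45 mm wide, 22 mm thick, on a fixed 190 mm square tile 12 mm thick. Origin: middle of its 100 x 100 mm outline, at its underside. Corner block centred at (-27.5, -27.5) mm, legs from there along +x and +y, z up. In a flush pile the second piece's corner is over (+27.5, +27.5), the third's over (-27.5, -27.5).
- angle_a_corner (a point): loose flat L-shaped white firebrick, same size as the bottom one, 22 mm thick, 0.12 kg, flat on the bench beside the tile. Point: centre of its 45 x 45 mm corner block, half-way up. x and y axes run along its two legs, whose ends are 77.5 mm away; the notch between them begins 22.5 mm from the point in x and y. Grip a leg across its 45 mm width. It may be second or third.
- angle_b_corner (a point): loose flat L-shaped white firebrick, same size as the bottom one, 22 mm thick, 0.12 kg, flat on the bench beside the tile. Point: centre of its 45 x 45 mm corner block, half-way up. x and y axes run along its two legs, whose ends are 77.5 mm away; the notch between them begins 22.5 mm from the point in x and y. Grip a leg across its 45 mm width. It may be second or third.
Mind the look-alikes: they are no part of the job. What is shaped like the part that bears angle_a_corner but blue, brown or pink is not meant.

How it is judged:
On the way:
1. one of the two large L pieces lies flat on the bottom one, turned half a turn to it (((x of angle_a_corner in the frame of base_angle between 0.0095 and 0.0455 m and y of angle_a_corner in the frame of base_angle between 0.0095 and 0.0455 m and z of angle_a_corner in the frame of base_angle between 0.027 and 0.039 m and angle between angle_a_corner's own z axis and vertical below 0.12 rad and angle between the x axis of angle_a_corner and the x axis of base_angle, either way round below 0.21 rad) or (x of angle_b_corner in the frame of base_angle between 0.0095 and 0.0455 m and y of angle_b_corner in the frame of base_angle between 0.0095 and 0.0455 m and z of angle_b_corner in the frame of base_angle between 0.027 and 0.039 m and angle between angle_b_corner's own z axis and vertical below 0.12 rad and angle between the x axis of angle_b_corner and the x axis of base_angle, either way round below 0.21 rad))), for 0.2 s.
At the end, for the whole second after the job is handed in: Both large L pieces lie flat (7 degrees) in a free-standing pile of three: the second turned half a turn to the bottom one, the third the same way round as it, each within 12 degrees, heights within 6 mm, each corner within 18 mm (along each axis) of its flush place over the bottom one ((((x of angle_a_corner in the frame of base_angle between 0.0095 and 0.0455 m and y of angle_a_corner in the frame of base_angle between 0.0095 and 0.0455 m and z of angle_a_corner in the frame of base_angle between 0.027 and 0.039 m and angle between angle_a_corner's own z axis and vertical below 0.12 rad and angle between the x axis of angle_a_corner and the x axis of base_angle, either way round below 0.21 rad) and (x of angle_b_corner in the frame of base_angle between -0.0455 and -0.0095 m and y of angle_b_corner in the frame of base_angle between -0.0455 and -0.0095 m and z of angle_b_corner in the frame of base_angle between 0.049 and 0.061 m and angle between angle_b_corner's own z axis and vertical below 0.12 rad and angle between the x axis of angle_b_corner and the x axis of base_angle, either way round below 0.21 rad)) or ((x of angle_b_corner in the frame of base_angle between 0.0095 and 0.0455 m and y of angle_b_corner in the frame of base_angle between 0.0095 and 0.0455 m and z of angle_b_corner in the frame of base_angle between 0.027 and 0.039 m and angle between angle_b_corner's own z axis and vertical below 0.12 rad and angle between the x axis of angle_b_corner and the x axis of base_angle, either way round below 0.21 rad) and (x of angle_a_corner in the frame of base_angle between -0.0455 and -0.0095 m and y of angle_a_corner in the frame of base_angle between -0.0455 and -0.0095 m and z of angle_a_corner in the frame of base_angle between 0.049 and 0.061 m and angle between angle_a_corner's own z axis and vertical below 0.12 rad and angle between the x axis of angle_a_corner and the x axis of base_angle, either way round below 0.21 rad))) and angle between base_angle's own z axis and vertical below 0.12 rad); the robot touches nothing.
It fails at once if the bottom piece is pushed more than 30 mm from where it lay (distance of base_angle from where it was at the start of the episode above 0.03 m).
It also fails if it takes over 59 s, if anything falls off the work surface, if the arm or the gripper's body presses on something with over 40 N, if the wrist force passes 120 N, or if a joint passes its speed limit or range.

## Robot

A 6-joint arm with a two-finger parallel gripper is mounted at the origin on the work surface. World frame = base frame: x ahead of the robot, y to its left, z up, the work surface at z = 0. Lengths are in m, angles in rad, forces in N, time in s.
With the tool pointing down it reaches from about 0.35 to 0.8 m from the base axis. Payload 7.3 kg.
Tool frame: the origin (TCP) lies midway between the tips of the shut fingers; the grasp point (between the pads) lies 19 mm behind it (grip_depth is the distance from the TCP to the grasp point, in m); z points along the fingers, y is the line along which they close (so a half turn about z gives the same grasp; the last joint's range is limited). The gripper opens to 85 mm and grips with 20 to 120 N. Pads are 22 mm wide; open, the fingers measure 114 mm over their backs; the gripper's body (76 mm by 85 mm) begins 54 mm behind the grasp point. The pads swing forward as they close: fully open they stand 13 mm farther back than shut.
Start: joints at [-1.276, 0.342, 1.524, -0, 1.275, -0.146], TCP at [0.224, -0.475, 0.231] pointing down, gripper open.
Joint ranges: [-2.53, 2.53], [-0.77, 2.02], [0.04, 2.7], [-1, 4.14], [0.28, 2.66], [-3.11, 3.11]. Speed limits (rad/s): [2.57, 2.57, 3.14, 3.14, 3.14, 3.14].

## Interface

Orientations are given as a rotation vector (axis times angle).
In Python, from cell import * gives the robot as it stands.
- The arm moves only by the shell command python3 -m creep 'ROWS' [OPENING] [FORCE]. ROWS is JSON, a list of rows, each an object with "translation": the shift along the tool's x, y, z in m, a list of three; "rot": the turn, a rotation vector about the tool's x, y, z in degrees, a list of three. A call has 1 to 12 rows; each row is the pose to reach, as a shift and turn from the pose commanded when the call began, along the tool's axes at that moment; what a row does not reach only later rows make up. A row lasts 1/10 s, in which the tool goes at most 50 mm and 8.59 degrees, less where a joint would pass 70% of its speed; a pose out of reach is approached as far as the arm can. A call with a gripper value outside its range is refused whole. OPENING is the finger opening in m, from 0 to 0.0854, set as the call begins (- or left out, the last holds). The fingers move at their own pace and stop on an object; FORCE is the grip in N (left out, the last holds). Time passes only in rows, so rows that repeat a pose let the fingers close. It gives the time, the measured TCP pose, the force, the opening and the grip force at its end, in the units of the state.
- get_state(): the state, without advancing time (a new reading comes with each control period).
- get_image(name): name is "scene" or "side" or "wrist"; returns the picture (480x640x3 uint8, red, green, blue); there is no depth.
- get_calibration(name): a dict with "fx", "fy", "cx", "cy" (pixels), "world_from_camera" (4x4, takes a point from camera to world coordinates). Camera axes: x right, y down, z forward; pixel columns grow to the right and rows downward; lengths in m; the calibration is good to about 2 mm. A picture is of the moment at which its call begins: read the wrist's pose just before it. get_calibration takes no time and is no camera call; for the wrist camera it gives the pose at the moment of the call.
- job_done(): hands the job in; it is judged then, once.
The state is a dict: "time_s": time; "qpos": joint angles; "qd": joint speeds; "joint_torque": joint torques, N m; "eef_pos": TCP position; "tcp_rot": TCP orientation; "wrist_force": force on the tool from outside, world axes, zero at the start; "wrist_torque": the same for the moment, N m; "width": opening from 0.0 (shut) to 1.0 (fully open); "grasp_force": force on a finger pad.
Only numpy, scipy, OpenCV 4.12 (cv2) and the standard library are available. Lean on these libraries where they do the work, as an engineer would, in place of code of your own. Each camera call takes 0.05 s, during which the arm holds its last target. There are 200 camera calls.

## Working session

There is one attempt and no reset: what is moved stays moved. The work goes in short steps, Python scripts to look and compute and a shell command to move; the robot and the scene stay as the last step left them, time stands still between calls to the robot, and variables do not carry over. Pictures are saved under pics/ and viewed, at most 10 in all, crops included, and the job is handed in when it is done.

```bash
mkdir -p pics; ls
python3 - <<'E'
from cell import *
import cv2,numpy as np
for n in("scene","side"):
    im=get_image(n); cv2.imwrite(f"pics/{n}0.png",im[:,:,::-1])
    c=get_calibration(n); print(n,c["fx"],c["cx"],c["cy"],np.round(c["world_from_camera"],3).tolist())
s=get_state();print(s["time_s"],s["eef_pos"],s["tcp_rot"])
E
```

```text
pics
scene 550.9290399104476 317.90360012055095 240.29134631856218 [[0.852, 0.333, -0.404, 0.967], [0.523, -0.51, 0.683, -0.975], [0.021, -0.793, -0.609, 0.781], [0.0, 0.0, 0.0, 1.0]]
side 580.5497653854892 319.64133270525923 243.9626255697242 [[-0.772, -0.45, 0.448, -0.082], [-0.635, 0.544, -0.548, 0.582], [0.003, -0.708, -0.706, 0.953], [0.0, 0.0, 0.0, 1.0]]
0.1 [ 0.22391657 -0.47446241  0.23071152] [-3.06428240e+00 -6.86541187e-01  1.64128345e-04]
```

View pics/scene0.png

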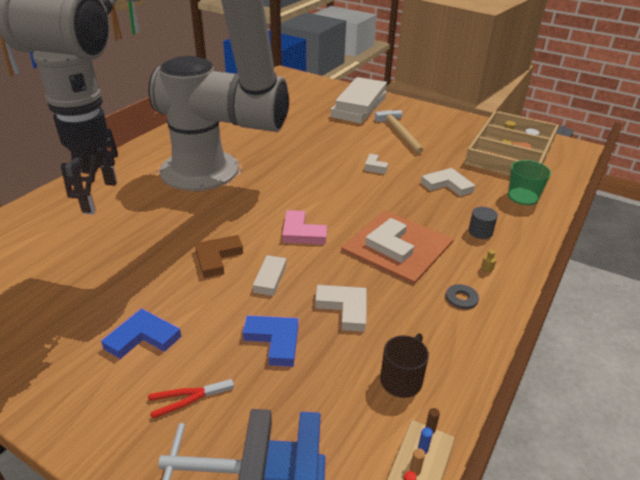

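View pics/side0.png

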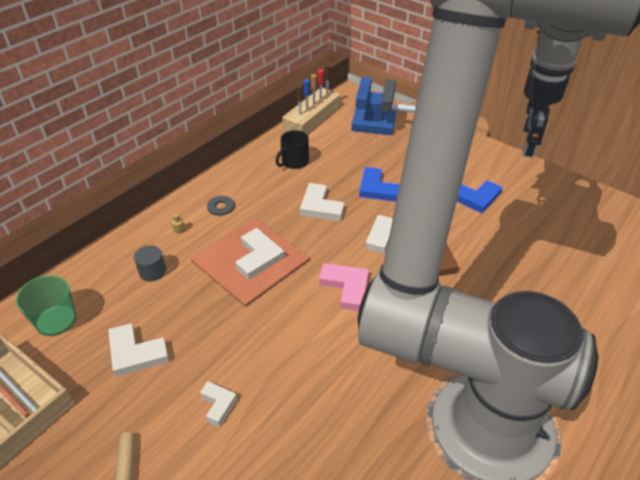

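Candidates in the scene view:
- White L on the tile at (390,240): the base piece.
- White Ls at (342,303) and (447,182): full size and white, so these are the two to stack.
- White L at (376,165): the small one, not in the job.
- Bar at (270,275), and the blue, brown and pink Ls: decoys.

I'll confirm this in an enlarged crop and measure the corners at the same time.

```bash
cat > h.py <<'E'
from cell import *
import cv2,numpy as np
from scipy.spatial.transform import Rotation as R
def cast(c,px,z):
    px=np.atleast_2d(px).astype(float); T=np.array(c["world_from_camera"])
    d=np.c_[(px[:,0]-c["cx"])/c["fx"],(px[:,1]-c["cy"])/c["fy"],np.ones(len(px))]@T[:3,:3].T
    return (T[:3,3]+d*((z-T[2,3])/d[:,2])[:,None])[:,:2]
# L outline, origin = middle of the 100x100 square, ccw from the inner (notch) vertex
M=np.array([[-5,-5],[-5,50],[-50,50],[-50,-50],[50,-50],[50,-5]])/1000.
def fitL(P):  # P: 6 world vertices in any start/orientation -> centre, yaw, residual
    a=np.roll(P,-1,0); 
    if np.sum(P[:,0]*a[:,1]-a[:,0]*P[:,1])<0: P=P[::-1]
    best=None
    for k in range(6):
        Q=np.roll(P,k,0); m=M-M.mean(0); q=Q-Q.mean(0)
        th=np.arctan2((m[:,0]*q[:,1]-m[:,1]*q[:,0]).sum(),(m*q).sum())
        r=np.array([[np.cos(th),-np.sin(th)],[np.sin(th),np.cos(th)]])
        e=np.sqrt(((m@r.T-q)**2).sum(1).mean())
        if best is None or e<best[2]: best=(Q.mean(0)-r@M.mean(0),th,e)
    return best
def tops(im,thr,sat=60):
    hsv=cv2.cvtColor(im,cv2.COLOR_RGB2HSV)
    m=((hsv[:,:,1]<sat)&(hsv[:,:,2]>thr)).astype(np.uint8)
    cs,_=cv2.findContours(m,cv2.RETR_EXTERNAL,cv2.CHAIN_APPROX_NONE); out=[]
    for c in cs:
        A=cv2.contourArea(c)
        if A<150: continue
        for eps in np.arange(1,6,.25):
            p=cv2.approxPolyDP(c,eps,True)[:,0]
            if len(p)<=6: break
        out.append((c,A,p))
    return out
E
python3 - <<'E'
from h import *
for n,pts in(("scene",[(390,228),(447,178),(330,296)]),("side",[(255,240),(140,355),(318,203)])):
    im=cv2.imread(f"pics/{n}0.png")[:,:,::-1].copy(); c=get_calibration(n)
    hsv=cv2.cvtColor(im,cv2.COLOR_RGB2HSV)
    for x,y in pts: print(n,hsv[y-12:y+20:4,x].tolist())
im=cv2.imread("pics/scene0.png")
cv2.imwrite("pics/crop0.png",cv2.resize(im[140:340,240:500],None,fx=3,fy=3,interpolation=cv2.INTER_CUBIC))
E
```

```text
scene [[10, 154, 184], [16, 29, 203], [18, 32, 202], [18, 33, 203], [19, 34, 201], [17, 32, 201], [19, 30, 201], [17, 31, 203]]
scene [[15, 151, 172], [16, 35, 202], [17, 34, 201], [18, 33, 196], [18, 40, 116], [16, 88, 113], [14, 159, 135], [15, 155, 169]]
scene [[14, 136, 172], [16, 33, 202], [18, 32, 202], [17, 35, 204], [17, 35, 189], [16, 43, 124], [12, 61, 125], [14, 147, 137]]
side [[11, 62, 219], [20, 17, 228], [19, 19, 228], [21, 18, 228], [20, 17, 228], [22, 20, 225], [21, 18, 228], [19, 19, 229]]
side [[16, 41, 186], [19, 19, 227], [21, 19, 225], [21, 19, 226], [21, 19, 226], [19, 27, 177], [21, 25, 143], [13, 125, 186]]
side [[19, 19, 229], [21, 18, 228], [19, 19, 229], [21, 19, 228], [19, 18, 229], [20, 29, 203], [20, 27, 168], [13, 123, 186]]
```

View pics/crop0.png

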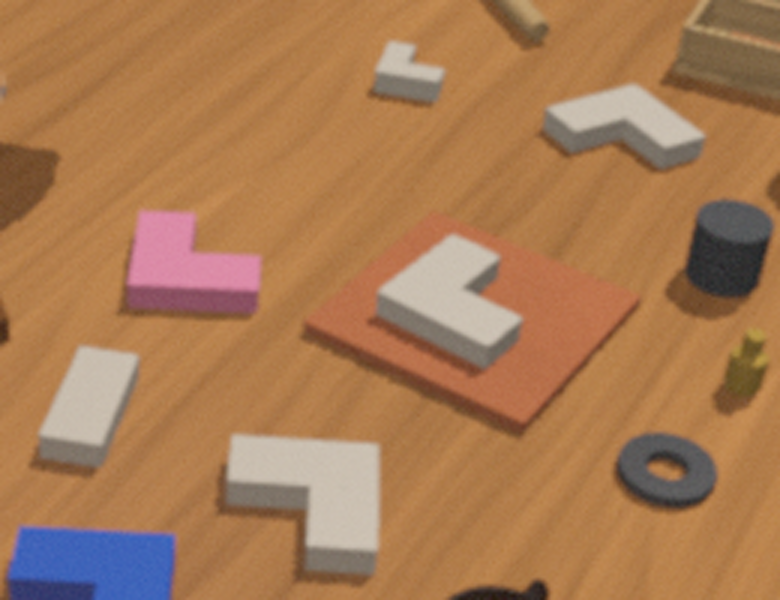

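The crop confirms it: the large white Ls are at scene (448,180) and (342,300), and the base is on the tile at (388,240). The small L is at (376,164) and the bar at (270,275).

Run:
```python
from h import *
for n,thr in(("scene",160),("side",205)):
    im=cv2.imread(f"pics/{n}0.png")[:,:,::-1].copy(); c=get_calibration(n)
    for ct,A,p in tops(im,thr):
        if len(p)!=6: continue
        ctr=ct[:,0].mean(0)
        z=0.034 if np.hypot(*(ctr-((390,237) if n=="scene" else (258,250))))<20 else 0.022
        o,th,e=fitL(cast(c,p+.5,z))
        if e<.012: print(n,ctr.round(),A,"centre",o.round(4),"yaw",np.degrees(th).round(1),"res",round(e,4),z)
c=get_calibration("wrist");s=get_state();T=np.eye(4);T[:3,:3]=R.from_rotvec(s["tcp_rot"]).as_matrix();T[:3,3]=s["eef_pos"]
print(T[:3,:3].round(3).tolist());print((np.linalg.inv(T)@np.array(c["world_from_camera"])).round(3).tolist(),c["fx"])
```

```text
scene [344. 301.] 1146.5 centre [ 0.6082 -0.274 ] yaw -151.7 res 0.003 0.022
scene [392. 237.] 765.5 centre [ 0.6124 -0.0265] yaw -10.7 res 0.0043 0.034
scene [448. 178.] 448.5 centre [0.6179 0.2877] yaw -122.7 res 0.0046 0.022
side [133. 347.] 1441.5 centre [0.6093 0.2945] yaw -122.0 res 0.0024 0.022
side [256. 250.] 940.0 centre [ 0.6044 -0.0213] yaw -9.2 res 0.0026 0.034
side [321. 200.] 687.0 centre [ 0.6012 -0.2693] yaw -150.4 res 0.0045 0.022
[[0.904, 0.427, -0.0], [0.427, -0.904, 0.001], [0.0, -0.001, -1.0]]
[[0.001, -0.951, -0.31, 0.079], [1.0, 0.0, 0.001, 0.0], [-0.001, -0.31, 0.951, -0.144], [0.0, 0.0, 0.0, 1.0]] 332.38423134150327
```

Averaging the two views gives these poses:

| Piece | Centre (m) | Yaw (deg) |
|---|---|---|
| Base | (.608, -.024) | -10 |
| Piece A | (.605, -.272) | -151 |
| Piece B | (.614, .291) | -122 |

I'll grip A on its x leg with tool x at yaw 29°. First I move above it for a wrist look.

```bash
python3 -m creep '[{"translation":[0.05,0,0.01],"rot":[0,0,0]},{"translation":[0.10,-0.01,0.02],"rot":[0,0,0]},{"translation":[0.145,-0.015,0.03],"rot":[0,0,-1]},{"translation":[0.19,-0.02,0.04],"rot":[0,0,-1]},{"translation":[0.235,-0.025,0.05],"rot":[0,0,-2]},{"translation":[0.28,-0.03,0.06],"rot":[0,0,-3]},{"translation":[0.325,-0.035,0.075],"rot":[0,0,-3.7]},{"translation":[0.37,-0.04,0.09],"rot":[0,0,-3.7]},{"translation":[0.417,-0.047,0.10],"rot":[0,0,-3.7]},{"translation":[0.417,-0.047,0.10],"rot":[0,0,-3.7]},{"translation":[0.417,-0.047,0.10],"rot":[0,0,-3.7]}]' 0.085 60
cat >> h.py <<'E'
def wrist(name,z,thr,near):
    c=get_calibration("wrist"); s=get_state(); im=get_image("wrist"); cv2.imwrite(name,im[:,:,::-1])
    Rt=R.from_rotvec(s["tcp_rot"]).as_matrix(); print("tcp",s["eef_pos"].round(4),"phi",np.degrees(np.arctan2(Rt[1,0],Rt[0,0])).round(2),"t",s["time_s"])
    for ct,A,p in tops(im,thr):
        if A<2000: continue
        P=cast(c,p+.5,z); 
        if len(p)!=6: print("poly",len(p),A,p.tolist()); continue
        o,th,e=fitL(P); print("L at px",ct[:,0].mean(0).round(),A,"centre",o.round(4),"yaw",np.degrees(th).round(2),"res",round(e,4))
def go(goal,z,phi):  # shift in tool axes (tool down) to bring TCP to goal xy, z, yaw phi
    s=get_state(); Rt=R.from_rotvec(s["tcp_rot"]).as_matrix()
    ph=np.degrees(np.arctan2(Rt[1,0],Rt[0,0])); d=Rt.T@(np.array([*goal,z])-s["eef_pos"])
    print("shift",d.round(4),"rotz",round((ph-phi+180)%360-180,2))
def at(o,yaw,p):
    a=np.radians(yaw); return np.array(o)+np.array([[np.cos(a),-np.sin(a)],[np.sin(a),np.cos(a)]])@np.array(p)
E
python3 - <<'E'
from h import *
wrist("pics/w1.png",.022,170,None)
E
```

```text
time_s: 1.2
eef_pos: [0.5813, -0.2532, 0.1301]
tcp_rot: [-3.04, -0.789, 0.003]
wrist_force: [-0.4, -0.3, -0.3]
width: 0.993
grasp_force: 0.0
tcp [ 0.5813 -0.2532  0.1301] phi 29.09 t 1.2
poly 5 3508.0 [[207, 383], [209, 389], [301, 402], [308, 365], [221, 352]]
L at px [346. 204.] 11271.0 centre [ 0.6051 -0.2708] yaw -152.63 res 0.0013
poly 7 11584.0 [[106, 0], [44, 0], [23, 46], [0, 29], [0, 107], [59, 147], [127, 18]]
```

View pics/w1.png

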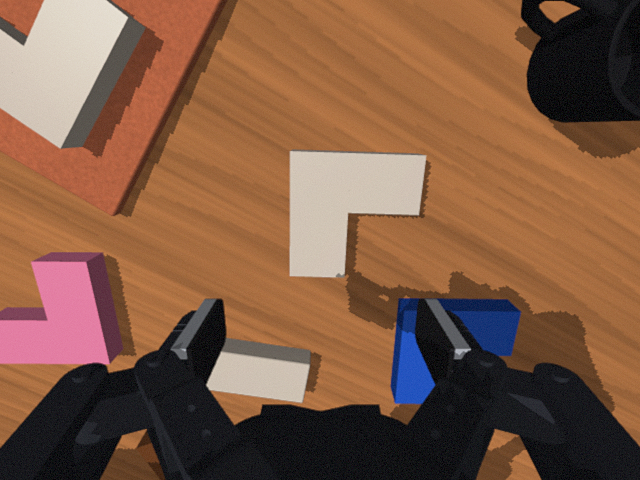

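The wrist view shows A clearly at px (346,204), with the bar (260,375) and blue L (455,345) clear of the finger lines. The measured pose agrees with the first one.

Run:
```python
from h import *
go(at((.6051,-.2708),-152.6,(.012,-.0275)),.003,27.4)
```

```text
shift [ 0.0021 -0.0014  0.1277] rotz 1.6
```

```bash
python3 -m creep '[{"translation":[0.002,-0.0015,0.04],"rot":[0,0,1.6]},{"translation":[0.002,-0.0015,0.08],"rot":[0,0,1.6]},{"translation":[0.002,-0.0015,0.11],"rot":[0,0,1.6]},{"translation":[0.002,-0.0015,0.122],"rot":[0,0,1.6]},{"translation":[0.002,-0.0015,0.1275],"rot":[0,0,1.6]},{"translation":[0.002,-0.0015,0.1275],"rot":[0,0,1.6]},{"translation":[0.002,-0.0015,0.1275],"rot":[0,0,1.6]}]' && python3 -m creep '[{"translation":[0,0,0],"rot":[0,0,0]},{"translation":[0,0,0],"rot":[0,0,0]},{"translation":[0,0,0],"rot":[0,0,0]},{"translation":[0,0,0],"rot":[0,0,0]},{"translation":[0,0,0],"rot":[0,0,0]},{"translation":[0,0,0],"rot":[0,0,0]},{"translation":[0,0,0],"rot":[0,0,0]}]' 0.03 60
```

```text
time_s: 1.95
eef_pos: [0.583, -0.253, 0.0057]
tcp_rot: [3.05, 0.742, 0.003]
wrist_force: [-0.0, -0.7, 0.4]
width: 0.995
grasp_force: 0.0
time_s: 2.65
eef_pos: [0.5827, -0.2524, 0.0049]
tcp_rot: [3.051, 0.743, 0.002]
wrist_force: [-1.1, 0.2, 5.6]
width: 0.51
grasp_force: 63.4
```

```bash
python3 -m creep '[{"translation":[0,0,-0.03],"rot":[0,0,0]},{"translation":[0,0,-0.065],"rot":[0,0,0]},{"translation":[-0.003,-0.01,-0.10],"rot":[0,0,5]},{"translation":[-0.006,-0.03,-0.13],"rot":[0,0,12]},{"translation":[-0.01,-0.05,-0.155],"rot":[0,0,19]},{"translation":[-0.014,-0.07,-0.175],"rot":[0,0,26]},{"translation":[-0.018,-0.09,-0.19],"rot":[0,0,32]},{"translation":[-0.018,-0.10,-0.195],"rot":[0,0,37.4]},{"translation":[-0.018,-0.10,-0.195],"rot":[0,0,37.4]},{"translation":[-0.018,-0.10,-0.195],"rot":[0,0,37.4]},{"translation":[-0.018,-0.10,-0.195],"rot":[0,0,37.4]}]'
python3 - <<'E'
from h import *
wrist("pics/w2.png",.034,170,None)
E
```

```text
time_s: 3.75
eef_pos: [0.5202, -0.172, 0.198]
tcp_rot: [-3.13, 0.273, 0.002]
wrist_force: [0.9, 0.0, -2.1]
width: 0.51
grasp_force: 62.7
tcp [ 0.5202 -0.172   0.198 ] phi -9.95 t 3.75
poly 4 4323.0 [[272, 343], [274, 392], [368, 392], [370, 350]]
L at px [381. 223.] 21940.5 centre [ 0.4885 -0.2541] yaw 167.3 res 0.0656
L at px [148. 155.] 8479.0 centre [ 0.6076 -0.0218] yaw -8.58 res 0.0008
```

View pics/w2.png

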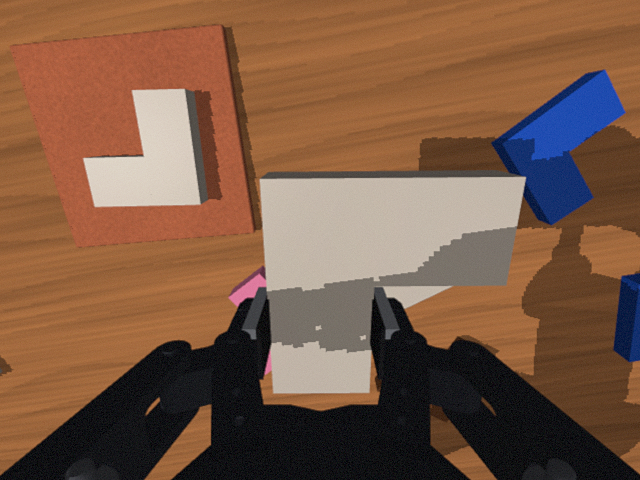

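The base is at px (148,155) with a tiny residual. The held piece's corners are at (262,178), (524,177), (508,286), (372,286), (370,392) and (272,392), so I'll measure its place in the hand from those.

Run:
```python
from h import *
c=get_calibration("wrist"); px=np.array([[262,178],[524,177],[508,286],[374,286],[370,392],[272,392]])
o,th,e=fitL(cast(c,px,.215)); yaw=np.degrees(th); print(o.round(4),yaw.round(2),round(e,4))
s=get_state(); print("expected centre",at(s["eef_pos"][:2],170.05,(-.012,.0275)).round(4))
b=(.6076,-.0218); by=-8.6; ph=-9.95
for yw,off in((yaw,o),(170.05,at(s["eef_pos"][:2],170.05,(-.012,.0275)))):
    d=by+180-yw; d=(d+180)%360-180; v=np.array(s["eef_pos"][:2])-off; a=np.radians(d)
    g=np.array(b)+np.array([[np.cos(a),-np.sin(a)],[np.sin(a),np.cos(a)]])@v
    print("goal",g.round(4)); go(g,.041,ph+d)
```

```text
[ 0.5267 -0.2021] 170.25 0.0007
expected centre [ 0.5273 -0.2012]
goal [0.6005 0.0081]
shift [ 0.048  -0.1913  0.1569] rotz -1.19
goal [0.5998 0.0072]
shift [ 0.0475 -0.1903  0.1569] rotz -1.39
```

```bash
python3 -m creep '[{"translation":[0.01,-0.04,0.01],"rot":[0,0,-1.2]},{"translation":[0.02,-0.08,0.03],"rot":[0,0,-1.2]},{"translation":[0.03,-0.12,0.05],"rot":[0,0,-1.2]},{"translation":[0.04,-0.16,0.075],"rot":[0,0,-1.2]},{"translation":[0.048,-0.185,0.095],"rot":[0,0,-1.2]},{"translation":[0.048,-0.191,0.115],"rot":[0,0,-1.2]},{"translation":[0.048,-0.191,0.13],"rot":[0,0,-1.2]},{"translation":[0.048,-0.191,0.14],"rot":[0,0,-1.2]},{"translation":[0.048,-0.191,0.148],"rot":[0,0,-1.2]},{"translation":[0.048,-0.191,0.154],"rot":[0,0,-1.2]},{"translation":[0.048,-0.191,0.157],"rot":[0,0,-1.2]},{"translation":[0.048,-0.191,0.157],"rot":[0,0,-1.2]}]'
```

```text
time_s: 5.0
eef_pos: [0.6009, 0.0078, 0.0418]
tcp_rot: [3.132, -0.243, 0.0]
wrist_force: [0.2, 0.7, -1.1]
width: 0.511
grasp_force: 62.6
```

```bash
python3 -m creep '[{"translation":[0,0,0.001],"rot":[0,0,0]},{"translation":[0,0,0.002],"rot":[0,0,0]},{"translation":[0,0,0.0025],"rot":[0,0,0]},{"translation":[0,0,0.0025],"rot":[0,0,0]}]'  && python3 -m creep '[{"translation":[0,0,0],"rot":[0,0,0]},{"translation":[0,0,0],"rot":[0,0,0]},{"translation":[0,0,0],"rot":[0,0,0]},{"translation":[0,0,0],"rot":[0,0,0]}]' 0.07
```

```text
time_s: 5.4
eef_pos: [0.6008, 0.0081, 0.0394]
tcp_rot: [3.132, -0.242, 0.0]
wrist_force: [-0.0, 0.1, -2.3]
width: 0.509
grasp_force: 62.6
time_s: 5.8
eef_pos: [0.6009, 0.0081, 0.0394]
tcp_rot: [3.132, -0.242, 0.0]
wrist_force: [0.1, -0.6, -1.2]
width: 0.821
grasp_force: 0.0
```

```bash
python3 -m creep '[{"translation":[0,0,-0.02],"rot":[0,0,0]},{"translation":[0,0,-0.05],"rot":[0,0,0]},{"translation":[0,0,-0.09],"rot":[0,0,0]},{"translation":[-0.02,0,-0.13],"rot":[0,0,0]},{"translation":[-0.04,0,-0.16],"rot":[0,0,0]},{"translation":[-0.04,0,-0.16],"rot":[0,0,0]},{"translation":[-0.04,0,-0.16],"rot":[0,0,0]}]' 0.085
python3 - <<'E'
from h import *
wrist("pics/w3.png",.056,170,None)
E
```

```text
time_s: 6.5
eef_pos: [0.5614, 0.0143, 0.2]
tcp_rot: [3.132, -0.242, 0.003]
wrist_force: [-0.2, -0.3, 0.4]
width: 0.996
grasp_force: 0.0
tcp [0.5614 0.0143 0.2   ] phi -8.84 t 6.5
L at px [ 30. 209.] 4610.0 centre [0.612  0.2583] yaw -120.31 res 0.014
poly 11 12179.0 [[416, 99], [292, 101], [296, 220], [354, 214], [345, 213], [348, 156], [361, 159], [360, 214], [385, 214], [387, 201], [403, 192]]
```

View pics/w3.png

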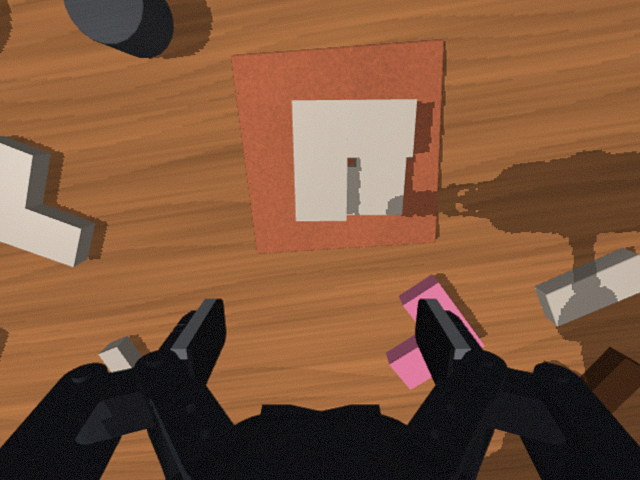

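The second piece lies flush on the base: square pile at px (292–416, 100–220), with the hole in the middle. Next I move over B.

```bash
python3 -m creep '[{"translation":[0.003,-0.04,0],"rot":[0,0,3]},{"translation":[0.008,-0.08,0.005],"rot":[0,0,8]},{"translation":[0.013,-0.12,0.015],"rot":[0,0,13]},{"translation":[0.018,-0.165,0.025],"rot":[0,0,18]},{"translation":[0.023,-0.21,0.04],"rot":[0,0,22]},{"translation":[0.028,-0.255,0.055],"rot":[0,0,23.6]},{"translation":[0.0315,-0.29,0.065],"rot":[0,0,23.6]},{"translation":[0.0315,-0.302,0.07],"rot":[0,0,23.6]},{"translation":[0.0315,-0.302,0.07],"rot":[0,0,23.6]},{"translation":[0.0315,-0.302,0.07],"rot":[0,0,23.6]}]'
python3 - <<'E'
from h import *
wrist("pics/w4.png",.022,170,None)
E
```

```text
time_s: 7.55
eef_pos: [0.6387, 0.3067, 0.1282]
tcp_rot: [3.015, -0.878, -0.002]
wrist_force: [-0.1, -0.7, 0.7]
width: 0.998
grasp_force: 0.0
tcp [0.6387 0.3067 0.1282] phi -32.47 t 7.55
L at px [339. 258.] 9623.5 centre [0.6125 0.294 ] yaw -121.15 res 0.001
```

View pics/w4.png

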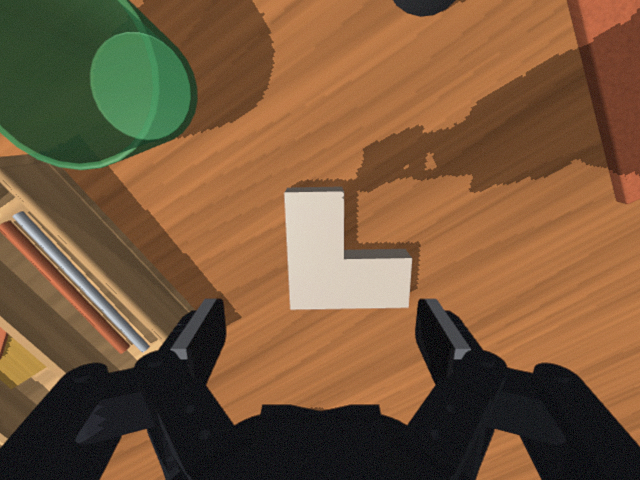

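B is at px (339,258). The left finger line (about column 250) clears the crate edge and the green cup.

Run:
```python
from h import *
go(at((.6125,.294),-121.15,(-.0275,.012)),.003,-31.15)
```

```text
shift [-0.0044 -0.0033  0.1261] rotz -1.36
```

```bash
python3 -m creep '[{"translation":[-0.0045,-0.0035,0.04],"rot":[0,0,-1.4]},{"translation":[-0.0045,-0.0035,0.08],"rot":[0,0,-1.4]},{"translation":[-0.0045,-0.0035,0.11],"rot":[0,0,-1.4]},{"translation":[-0.0045,-0.0035,0.12],"rot":[0,0,-1.4]},{"translation":[-0.0045,-0.0035,0.1255],"rot":[0,0,-1.4]},{"translation":[-0.0045,-0.0035,0.1255],"rot":[0,0,-1.4]},{"translation":[-0.0045,-0.0035,0.1255],"rot":[0,0,-1.4]}]' && python3 -m creep '[{"translation":[0,0,0],"rot":[0,0,0]},{"translation":[0,0,0],"rot":[0,0,0]},{"translation":[0,0,0],"rot":[0,0,0]},{"translation":[0,0,0],"rot":[0,0,0]},{"translation":[0,0,0],"rot":[0,0,0]},{"translation":[0,0,0],"rot":[0,0,0]},{"translation":[0,0,0],"rot":[0,0,0]}]' 0.03 60
```

```text
time_s: 8.3
eef_pos: [0.6382, 0.3133, 0.006]
tcp_rot: [-3.025, 0.841, -0.005]
wrist_force: [-0.2, -0.2, 0.9]
width: 0.999
grasp_force: 0.0
time_s: 9.0
eef_pos: [0.6375, 0.3135, 0.0049]
tcp_rot: [-3.026, 0.84, -0.002]
wrist_force: [-0.7, -0.4, 4.6]
width: 0.512
grasp_force: 63.8
```

```bash
python3 -m creep '[{"translation":[0,0,-0.03],"rot":[0,0,0]},{"translation":[0,0,-0.065],"rot":[0,0,0]},{"translation":[0,0,-0.10],"rot":[0,0,-6]},{"translation":[0,0.02,-0.14],"rot":[0,0,-14]},{"translation":[0,0.04,-0.17],"rot":[0,0,-22]},{"translation":[0,0.06,-0.19],"rot":[0,0,-30]},{"translation":[0,0.08,-0.19],"rot":[0,0,-38]},{"translation":[0,0.10,-0.19],"rot":[0,0,-46]},{"translation":[0,0.12,-0.19],"rot":[0,0,-54]},{"translation":[0,0.14,-0.19],"rot":[0,0,-60]},{"translation":[0,0.14,-0.19],"rot":[0,0,-60]}]'
python3 - <<'E'
from h import *
c=get_calibration("wrist");s=get_state();T=np.eye(4);T[:3,:3]=R.from_rotvec(s["tcp_rot"]).as_matrix();T[:3,3]=s["eef_pos"]
X=np.linalg.inv(T)@np.array(c["world_from_camera"])
T[:3,:3]=R.from_rotvec([3.132,-.242,.003]).as_matrix();T[:3,3]=[.5614,.0143,.2]
c["world_from_camera"]=T@X
o,th,e=fitL(cast(c,np.array([[292,101],[416,99],[410,156],[348,156],[346,221],[296,221]]),.056)); print("second",o.round(4),np.degrees(th).round(2),round(e,4))
by=-8.6; go(at((.6076,-.0218),by,(-.0275,.012)),.13,by+90)
E
```

```text
time_s: 10.1
eef_pos: [0.5635, 0.1915, 0.1935]
tcp_rot: [3.041, 0.786, -0.003]
wrist_force: [-0.2, 0.2, -1.8]
width: 0.511
grasp_force: 63.0
second [ 0.6078 -0.0214] 172.0 0.001
shift [-0.0791  0.1817  0.0637] rotz -52.43
```

```bash
python3 -m creep '[{"translation":[-0.01,0.025,0],"rot":[0,0,-7]},{"translation":[-0.02,0.05,0],"rot":[0,0,-14]},{"translation":[-0.03,0.075,0],"rot":[0,0,-21]},{"translation":[-0.04,0.10,0],"rot":[0,0,-28]},{"translation":[-0.055,0.13,0.015],"rot":[0,0,-36]},{"translation":[-0.07,0.16,0.03],"rot":[0,0,-44]},{"translation":[-0.079,0.18,0.05],"rot":[0,0,-52.4]},{"translation":[-0.079,0.182,0.064],"rot":[0,0,-52.4]},{"translation":[-0.079,0.182,0.064],"rot":[0,0,-52.4]},{"translation":[-0.079,0.182,0.064],"rot":[0,0,-52.4]},{"translation":[-0.079,0.182,0.064],"rot":[0,0,-52.4]}]'
python3 - <<'E'
from h import *
wrist("pics/w5.png",.147,170,None)
by=-8.6; go(at((.6076,-.0218),by,(-.0275,.012)),.0615,by+90)
E
```

```text
time_s: 11.2
eef_pos: [0.5843, -0.0035, 0.1307]
tcp_rot: [2.382, 2.047, 0.002]
wrist_force: [-0.0, -1.3, -1.8]
width: 0.51
grasp_force: 63.0
tcp [ 0.5843 -0.0035  0.1307] phi 81.36 t 11.2
poly 16 20674.0 [[434, 197], [285, 198], [285, 221], [367, 220], [377, 235], [264, 237], [272, 342], [286, 346], [294, 366], [353, 367], [356, 354], [369, 347], [375, 285], [403, 304], [412, 323], [422, 322]]
shift [-0.0026 -0.0019  0.0693] rotz -0.02
```

View pics/w5.png

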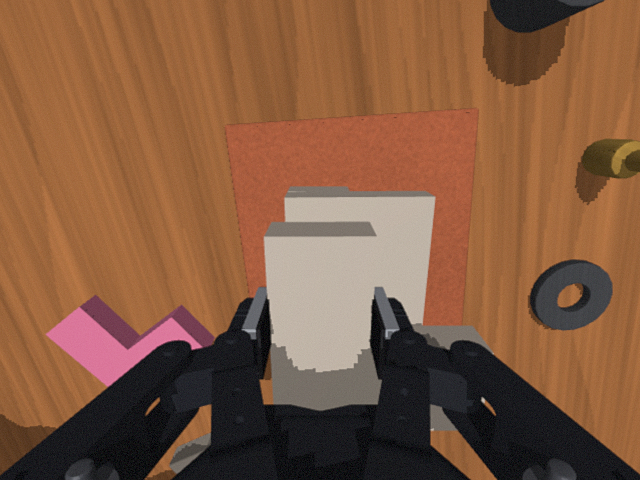

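The held leg end is at px (265–377, 236), squarely over the pile and with the right heading. Now I lower it.

```bash
python3 -m creep '[{"translation":[-0.0025,-0.002,0.02],"rot":[0,0,0]},{"translation":[-0.0025,-0.002,0.04],"rot":[0,0,0]},{"translation":[-0.0025,-0.002,0.052],"rot":[0,0,0]},{"translation":[-0.0025,-0.002,0.06],"rot":[0,0,0]},{"translation":[-0.0025,-0.002,0.065],"rot":[0,0,0]},{"translation":[-0.0025,-0.002,0.068],"rot":[0,0,0]},{"translation":[-0.0025,-0.002,0.0695],"rot":[0,0,0]},{"translation":[-0.0025,-0.002,0.0695],"rot":[0,0,0]},{"translation":[-0.0025,-0.002,0.0695],"rot":[0,0,0]}]'
```

```text
time_s: 12.15
eef_pos: [0.5817, -0.0065, 0.0608]
tcp_rot: [2.382, 2.047, 0.001]
wrist_force: [1.1, 0.9, 0.6]
width: 0.508
grasp_force: 63.1
```

```bash
python3 -m creep '[{"translation":[0,0,0],"rot":[0,0,0]},{"translation":[0,0,0],"rot":[0,0,0]},{"translation":[0,0,0],"rot":[0,0,0]},{"translation":[0,0,0],"rot":[0,0,0]}]' 0.07 && python3 -m creep '[{"translation":[0,0,-0.02],"rot":[0,0,0]},{"translation":[0,0,-0.05],"rot":[0,0,0]},{"translation":[0,0,-0.09],"rot":[0,0,0]},{"translation":[-0.02,0,-0.13],"rot":[0,0,0]},{"translation":[-0.05,0,-0.16],"rot":[0,0,0]},{"translation":[-0.06,0,-0.16],"rot":[0,0,0]},{"translation":[-0.06,0,-0.16],"rot":[0,0,0]},{"translation":[-0.06,0,-0.16],"rot":[0,0,0]}]'
python3 - <<'E'
from h import *
wrist("pics/w6.png",.078,170,None)
E
```

```text
time_s: 12.55
eef_pos: [0.5814, -0.0065, 0.0603]
tcp_rot: [2.382, 2.048, 0.0]
wrist_force: [-1.1, 0.3, -0.4]
width: 0.821
grasp_force: 0.0
time_s: 13.35
eef_pos: [0.5716, -0.0652, 0.2189]
tcp_rot: [-2.381, -2.046, 0.002]
wrist_force: [0.4, 0.9, -0.5]
width: 0.818
grasp_force: 0.0
tcp [ 0.5716 -0.0652  0.2189] phi 81.33 t 13.35
poly 10 13326.5 [[295, 104], [298, 224], [409, 224], [413, 174], [349, 174], [348, 159], [359, 157], [360, 170], [408, 170], [413, 105]]
```

View pics/w6.png

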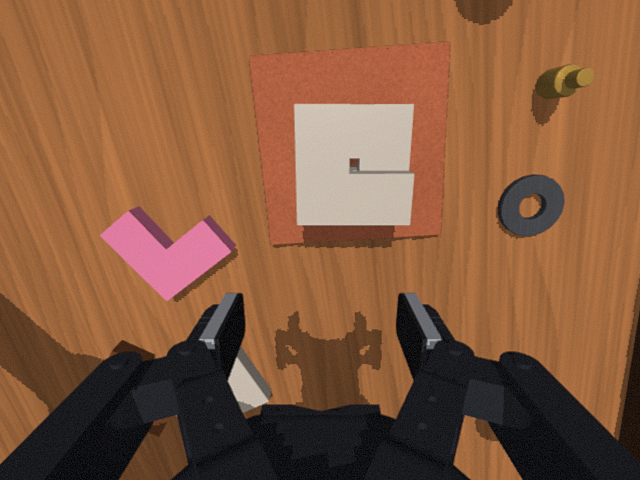

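The pile is flush at px (295–413, 104–225). The top L's corner is at lower left and its notch opens to the upper right, so it lies the same way round as the base. The gripper is clear, so I'm handing in.

Run:
```python
from cell import *
print(job_done())
```

```text
the job is handed in; nothing more can be done
None
```

I stacked the two large white Ls on the base in alternating directions and handed the job in at about 13 s; the last picture showed a flush square pile with the gripper clear, but no verdict came back.

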